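# Right the overturned control box and re-arm it

## Robot

A 6-joint arm with a two-finger parallel gripper is mounted at the origin on a cart in front of the work surface, level with it; the furniture and walls round the work are solid. World frame = base frame: x ahead of the robot, y to its left, z up, the work surface at z = 0. Lengths are in m, angles in rad, forces in N, time in s.
With the tool pointing down it reaches from about 0.3 to 1 m from the base axis. Payload 5.1 kg.
Tool frame: the origin (TCP) lies at the very end of the fingers, on their centre line; the grasp point (between the pads) lies 19 mm behind it; z points along the fingers, y is the line along which they close (so a half turn about z gives the same grasp; the last joint's range is limited). The gripper opens to 95 mm and grips with 3 to 60 N. Pads are 20 mm wide; open, the fingers measure 119 mm over their backs; the gripper's body (75 mm by 180 mm) begins 59 mm behind the grasp point.
Start: joints at [1.056, 0.124, 1.65, -0, 1.367, -0.083], TCP at [0.272, 0.59, 0.215] pointing down, gripper open.
Joint ranges: [-2.61, 2.61], [-1.02, 2.33], [0.03, 2.71], [-1.35, 4.49], [0.32, 2.68], [-2.91, 2.91]. Speed limits (rad/s): [2.57, 2.57, 3.14, 3.14, 3.14, 3.14].

## Interface

Orientations are given as a unit quaternion [x, y, z, w].
In Python, from workcell import manip, capture gives the robot as it stands. The module is installed in compiled form; this text tells all that it offers.
- The arm moves only by the tool jog_arm, never from a script. Its argument "deltas" is a list that holds one entry, the list of rows, each a list of 4 numbers: the shift along the tool's x, y, z in mm, then the turn about the tool's z in rad. In form: [[[x, y, z, yaw], ...]]. A call has exactly 8 rows; each row shifts and turns the commanded pose from where the row before left it, along the tool's axes as they then stand; what a row does not reach is not made up. A row lasts 1/10 s, in which the tool goes at most 50 mm and 8.59 degrees, less where a joint would pass 70% of its speed; a pose out of reach is approached as far as the arm can. A call is refused whole if a number of a shift passes 50 or a number of a turn 0.15, either way. A call with a gripper value outside its range is refused whole. "claw" is the opening in per cent of the stroke, from 0 (shut) to 100 (fully open), set as the call begins (left out, the last holds). The fingers move at their own pace and stop on an object; the grip force is fixed at half the most. Time passes only in rows, so rows that do not move let the fingers close, or fill a call up. It gives the time, the measured TCP pose, the force, the opening and the grip force at its end, in the units of the state.
- manip.read_state(): the state, without advancing time (a new reading comes with each control period).
- capture(name): name is "scene" or "top"; returns a dict with "color" (384x512x3 uint8, blue, green, red), "fov_y" (degrees; the focal length in pixels is half the picture's height over the tangent of half this angle, whatever the lens; pixels are square), "cx", "cy" (the principal point, pixels), "T" (4x4, takes a point from camera to world coordinates). Camera axes: x right, y up, looking along -z (the intrinsics and any distortion apply to the point x, -y, -z); pixel columns grow to the right and rows downward; lengths in m; the calibration is good to about 2 mm. A picture is of the moment at which its call begins. There is no depth.
- manip.close_job(): hands the job in; it is judged then, once.
The state is a dict: "time": time; "qpos": joint angles; "joint_vel": joint speeds; "effort": joint torques, N m; "tcp_pos": TCP position; "ee_rot": TCP orientation; "contact_force": force on the tool from outside, world axes, zero at the start; "moment": the same for the moment, N m; "gripper_width": opening from 0.0 (shut) to 1.0 (fully open); "gripper_force": force on a finger pad.
Only numpy, scipy, OpenCV 4.12 (cv2) and the standard library are available. Lean on these libraries where they do the work, as an engineer would, in place of code of your own. Each camera call takes 0.05 s, during which the arm holds its last target. There are 200 camera calls.

## Task

The yellow push-button control box has been knocked upside down: turn it over by first standing it on one of its ends and letting go, then taking it again and setting it down right way up with all four feet on its black rubber mat. Once it stands there released, press the blue button fully, let it come back, then press the green button fully and leave both buttons out. Do not drop or throw the box, never have both buttons down together, and leave the two bottles, black tape, wire spool and screwdriver where they are.

Things in the scene. Friction and masses are not known exactly. Their poses are not given: they have to be found in the camera images.
- control_box: Yellow box, grey lid, 120 x 58 mm (x, y), about 0.35 kg, centre of mass near its middle. Origin: centre of the underside, level with the soles of 4 mm feet; z points to the lid. Body z = 4 to 54 mm, flat sides and ends. Steel guard hoops (8 mm bar, y within 25 mm) over the lid at x = +-48 mm reach z = 74 mm. Starts upside down on the hoops (origin 74 mm up), its length roughly left-right.
- foot0 (a point): Sole of the foot at x = +48, y = +20 mm of the control box; the foot is a round rubber pad 14 mm across.
- foot1 (a point): Sole of the foot at x = +48, y = -20 mm of the control box.
- foot2 (a point): Sole of the foot at x = -48, y = +20 mm of the control box.
- foot3 (a point): Sole of the foot at x = -48, y = -20 mm of the control box.
- blue_button_top (a point): Centre of the blue button's top face, 24 mm across, at x = +23, y = 0, z = 67 mm of the control box; it is pressed along the box's -z. A black collar 40 mm across stands round it, 9 mm lower.
- green_button_top (a point): Centre of the green button's top face, like the blue one, at x = -23, y = 0, z = 67 mm of the control box.
- blue_button (a joint): Travel of the blue button: 0 = out, 0.005 m = fully pressed. Spring: starts to move at about 1.2 N, fully down at 4 N, springs back by itself.
- green_button (a joint): Travel of the green button, same values and spring as the blue one.
- mat: Black rubber mat with a thin grey border line, fixed flat on the worktop, 170 mm (its x) by 100 mm (its y), 3 mm thick. Origin: centre of its underside, z up. Lies in front of the robot to the right; its length runs roughly left-right. Above the worktop's front edge (x = 0.37 m, y = -0.46 to 0.03 m) hangs the machine's upright front panel, lower edge 0.60 m up: keep the elbow and forearm under it.
- solvent_bottle: White bottle standing at the back right, 65 mm across, 130 mm tall; origin at the centre of its base. Bystander.
- oil_bottle: Cream oil bottle with red nozzle standing at the back left, 49 mm across, 150 mm tall; origin at the centre of its base. Bystander.
- tape_black: Roll of black tape lying flat near the front edge, 68 mm across, 19 mm high; origin at the centre of its base. Bystander.
- solder_spool: Wire spool standing at the front right, 54 mm across, 37 mm high; origin at the centre of its base. Bystander.
- screwdriver_red: Red-handled screwdriver lying left-right in front of the round rotary table (over which the press head stands from x = 0.74 m, y = -0.3 to -0.08 m), 201 x 25 x 25 mm; origin at the centre of the underside. Bystander.

How it is judged:
By the outcome, as a careful person would: the job done as asked, in the order asked, and still so for the second after the job is handed in, with the robot touching nothing.
It also fails if it takes over 70 s, if anything falls off the work surface, if the arm or the gripper's body presses on something with over 40 N, if the wrist force passes 120 N, or if a joint passes its speed limit or range.

## Working session

There is one attempt and no reset: what is moved stays moved. The work goes in short steps, Python scripts to look and compute and a tool call to move; the robot and the scene stay as the last step left them, time stands still between calls to the robot, and variables do not carry over. Pictures are saved under pics/ and viewed, at most 10 in all, crops included, and the job is handed in when it is done.

Besides the shell and the picture viewer there is one more tool, called after ">>>" in YAML: its name, and indented under it one key for each argument. jog_arm: Moves the arm, as the interface text tells. Its arguments: {"type":"object","properties":{"deltas":{"type":"array"},"claw":{"type":"number"}},"required":["deltas"]}

```bash
mkdir -p pics; cat > h.py <<'E'
import numpy as np, cv2
from workcell import manip, capture
def ray(c,uv):
    f=c["color"].shape[0]/2/np.tan(np.radians(c["fov_y"])/2)
    d=np.array([(uv[0]-c["cx"])/f,-(uv[1]-c["cy"])/f,-1.])
    T=np.array(c["T"]); return T[:3,3],T[:3,:3]@d
def onz(c,uv,z):
    o,d=ray(c,uv); return o+d*(z-o[2])/d[2]
def proj(c,p):
    T=np.array(c["T"]); q=T[:3,:3].T@(np.array(p)-T[:3,3])
    f=c["color"].shape[0]/2/np.tan(np.radians(c["fov_y"])/2)
    return np.array([c["cx"]+f*q[0]/-q[2], c["cy"]-f*q[1]/-q[2]])
E
python3 - <<'E'
from h import *
for n in("scene","top"):
    c=capture(n); cv2.imwrite(f"pics/{n}0.png",c["color"])
    print(n,{k:np.round(v,4).tolist() if k=="T" else v for k,v in c.items() if k!="color"})
s=manip.read_state(); print(s)
E
```

```text
scene {'fov_y': 45.10791591531395, 'cx': 252.70136243138646, 'cy': 198.5671088433688, 'T': [[0.7429, 0.2938, -0.6015, -0.1257], [-0.6694, 0.3282, -0.6664, -0.9693], [0.0016, 0.8978, 0.4405, 0.6005], [0.0, 0.0, 0.0, 1.0]]}
top {'fov_y': 45.53851184188497, 'cx': 256.0727191394914, 'cy': 186.2717136329959, 'T': [[0.2706, 0.8429, -0.465, -0.0342], [-0.9627, 0.2354, -0.1336, -0.3366], [-0.0032, 0.4838, 0.8751, 1.2805], [0.0, 0.0, 0.0, 1.0]]}
{'time': 0.1, 'qpos': array([ 1.05642297e+00,  1.24429321e-01,  1.65154888e+00, -4.07923162e-05,
        1.36749676e+00, -8.26272520e-02]), 'joint_vel': array([-0.00081081,  0.00028096, -0.00074989, -0.00017879,  0.00011415,
        0.00093442]), 'effort': array([ 2.36660990e-04, -4.18880653e+01, -3.61097431e+01,  7.76801258e-02,
        4.61909501e-02, -6.09979566e-05]), 'tcp_pos': array([0.27176025, 0.58981582, 0.21351005]), 'ee_rot': array([ 2.14196160e-01,  9.76790212e-01, -9.05408479e-04, -2.57692290e-04]), 'contact_force': array([-0.73415899, -0.59783997, -0.53630971]), 'moment': array([-0.00846473, -0.02229783,  0.00709475]), 'gripper_force': 0.0, 'gripper_width': 0.9952726345856305}
```

View pics/scene0.png

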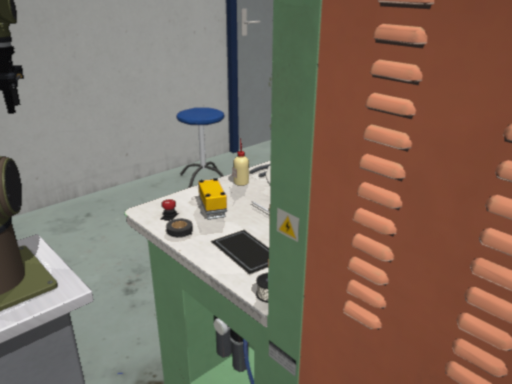

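View pics/top0.png

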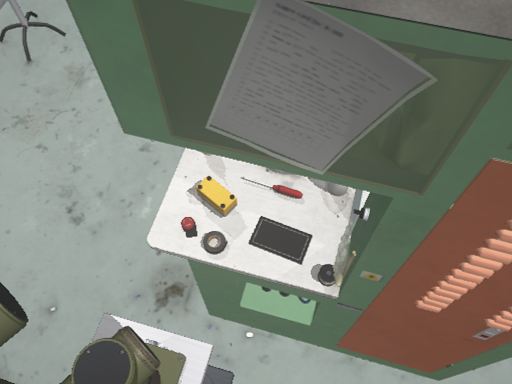

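Scene shows the box at (213,197), mat (243,251). Top: box (217,195), mat (280,240), tape (214,242), spool (326,274), screwdriver (275,188), red/black knob (189,226).

```bash
python3 - <<'E'
from h import *
cv2.imwrite("pics/crop0.png",cv2.resize(cv2.imread("pics/top0.png")[145:295,145:345],None,fx=4,fy=4,interpolation=cv2.INTER_CUBIC))
c=capture("top"); im=c["color"]; hsv=cv2.cvtColor(im,cv2.COLOR_BGR2HSV)
def big(m,r):
    x0,y0,x1,y1=r; z=np.zeros_like(m); z[y0:y1,x0:x1]=m[y0:y1,x0:x1]
    return max(cv2.findContours(z,cv2.RETR_EXTERNAL,cv2.CHAIN_APPROX_NONE)[0],key=cv2.contourArea)
# yellow face: bright vs all
y=cv2.inRange(hsv,(18,120,80),(35,255,255))
k=big(y,(170,160,260,230)); print("yellow",cv2.contourArea(k))
P=np.array([onz(c,p,0.07)[:2] for p in k[:,0]],np.float32); r=cv2.minAreaRect(P); print("box@z.07",r)
# feet: dark pixels inside yellow hull
hull=np.zeros_like(y); cv2.drawContours(hull,[cv2.convexHull(k)],-1,255,-1)
d=cv2.inRange(im,(0,0,0),(70,70,70))&hull
n,_,st,ce=cv2.connectedComponentsWithStats(d)
for i in range(1,n): print("dark",st[i][4],ce[i].round(1),onz(c,ce[i],.074).round(4))
m=cv2.inRange(im,(0,0,0),(75,75,75)); k=big(m,(240,205,320,270)); 
P=np.array([onz(c,p,.003)[:2] for p in k[:,0]],np.float32); print("mat",cv2.contourArea(k),cv2.minAreaRect(P), cv2.boxPoints(cv2.minAreaRect(P)).round(3).tolist())
for n,p,z in[("tape",(214,242),.019),("spool",(326,270),.037),("knob",(189,226),.02),("scr_r",(302,194),.012),("scr_l",(242,179),.012)]: print(n,onz(c,p,z).round(3))
E
```

```text
yellow 659.5
box@z.07 ((0.5507499575614929, -0.04303262382745743), (0.12728187441825867, 0.0636618584394455), 64.14260864257812)
dark 4 [208.8 178.2] [ 0.595  -0.0061  0.074 ]
dark 7 [199.  186.3] [0.5606 0.0133 0.074 ]
dark 8 [231.9 196.1] [ 0.5552 -0.0921  0.074 ]
dark 8 [222.1 205.1] [ 0.5189 -0.0732  0.074 ]
mat 1012.0 ((0.4907674789428711, -0.2600257992744446), (0.14244435727596283, 0.07438382506370544), 83.29772186279297) [[0.44600000977516174, -0.32600000500679016], [0.5189999938011169, -0.33500000834465027], [0.5360000133514404, -0.1940000057220459], [0.4620000123977661, -0.1850000023841858]]
tape [ 0.422 -0.075  0.019]
spool [ 0.42  -0.41   0.037]
knob [0.45  0.013 0.02 ]
scr_r [ 0.652 -0.289  0.012]
scr_l [ 0.653 -0.092  0.012]
```

View pics/crop0.png

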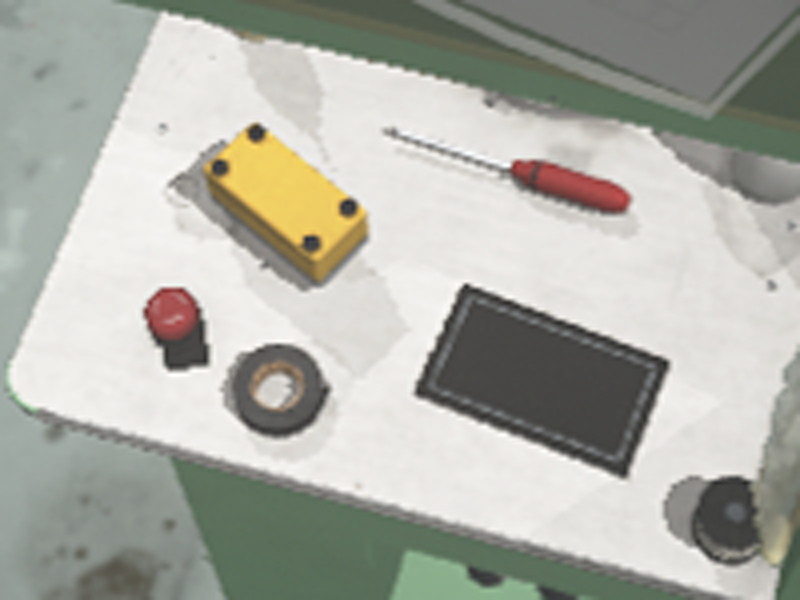

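Close-up: box at crop (287,203), its feet up, length tilted about 25° from left-right; mat at (545,378); knob (175,325); tape (278,390); nothing is beside the box's left end.

```bash
cat >> h.py <<'E'
def pose():
    s=manip.read_state(); x,y,z,w=s["ee_rot"]
    a=np.arctan2(1-2*(x*x+z*z),2*(x*y-z*w))   # heading of tool y
    return np.array(s["tcp_pos"]),a,s
def plan(target,ang,n=8,wp=None,p0=None,a0=None):
    """rows to reach target (TCP, m) with tool-y heading ang (deg); straight line or list wp of n points"""
    p,a,_=pose()
    if p0 is not None: p=np.array(p0)
    if a0 is not None: a=np.radians(a0)
    dy=(np.radians(ang)-a+np.pi)%(2*np.pi)-np.pi
    pts=wp if wp is not None else [p+(np.array(target)-p)*(i+1)/n for i in range(n)]
    rows=[];cur=p.copy()
    for t in pts:
        d=(np.array(t)-cur)*1000; ty=np.array([np.cos(a),np.sin(a)]); tx=np.array([-ty[1],ty[0]])*-1
        tx=np.array([ty[1]*-1,ty[0]])  # y x z(down): x = y cross z
        r=[round(float(d[:2]@tx)),round(float(d[:2]@ty)),round(float(-d[2])),round(-dy/n,3)]
        rows.append(r); cur=cur+np.r_[r[0]*tx+r[1]*ty,-r[2]]/1000; a-=r[3]
    print(rows,"->",cur.round(4),round(np.degrees(a),1)); return cur,np.degrees(a)
def st():
    p,a,s=pose(); print("t",round(s["time"],2),"tcp",p.round(4),"yaw",round(np.degrees(a),1),"F",np.round(s["contact_force"],1),"M",np.round(s["moment"],2),"w",round(s["gripper_width"],3),"gf",round(s["gripper_force"],1),"q",np.round(s["qpos"],2))
E
python3 - <<'E'
from h import *
st()
c=capture("scene")
for n,p in[("oil base",(241,185))]: print(n,onz(c,p,0).round(3))
e=plan([.42,.30,.16],20); plan([.5804,.0093,.13],-25.3,p0=e[0],a0=e[1])
E
```

```text
t 0.15 tcp [0.2718 0.5899 0.2137] yaw 65.3 F [-0.6 -0.1 -0.2] M [ 0.02 -0.02  0.05] w 1.0 gf 0.0 q [ 1.06  0.12  1.65 -0.    1.37 -0.08]
oil base [0.732 0.036 0.   ]
[[-32, -25, 7, np.float64(0.099)], [-34, -22, 6, np.float64(0.099)], [-37, -18, 7, np.float64(0.099)], [-38, -15, 7, np.float64(0.099)], [-39, -11, 7, np.float64(0.099)], [-40, -7, 6, np.float64(0.099)], [-41, -3, 7, np.float64(0.099)], [-40, 1, 7, np.float64(0.099)]] -> [0.4198 0.3002 0.1599] 19.9
[[-41, 7, 4, np.float64(0.099)], [-40, 10, 3, np.float64(0.099)], [-39, 15, 4, np.float64(0.099)], [-38, 18, 4, np.float64(0.099)], [-35, 22, 4, np.float64(0.099)], [-33, 25, 3, np.float64(0.099)], [-30, 28, 4, np.float64(0.099)], [-28, 31, 4, np.float64(0.099)]] -> [0.58   0.0092 0.1299] -25.5
```

>>> jog_arm:
  deltas:
    - [[-32,-25,7,0.1],[-34,-22,6,0.1],[-37,-18,7,0.1],[-38,-15,7,0.1],[-39,-11,7,0.1],[-40,-7,6,0.1],[-41,-3,7,0.1],[-40,1,7,0.1]]
  claw: 100

```text
time: 1.0
tcp_pos: [0.4194, 0.2985, 0.1604]
ee_rot: [0.579, 0.815, 0.0, 0.0]
contact_force: [0.2, -0.4, 0.4]
gripper_width: 1.001
gripper_force: 0.0
```

>>> jog_arm:
  deltas:
    - [[-41,7,4,0.1],[-40,10,3,0.1],[-39,15,4,0.1],[-38,18,4,0.1],[-35,22,4,0.1],[-33,25,3,0.1],[-30,28,4,0.1],[-28,31,4,0.1]]

```text
time: 1.8
tcp_pos: [0.5763, 0.0056, 0.1305]
ee_rot: [0.851, 0.525, 0.0, -0.0]
contact_force: [-0.1, 0.2, -0.0]
gripper_width: 0.998
gripper_force: 0.0
```

```bash
python3 - <<'E'
from h import *
st(); plan([.5804,.0093,.055],-25.3)
E
```

```text
t 1.8 tcp [0.5763 0.0056 0.1305] yaw -26.7 F [-0.1  0.2 -0. ] M [-0.01  0.1  -0.03] w 0.998 gf 0.0 q [-0.08  0.03  1.9   0.    1.22  0.38]
[[1, 0, 9, np.float64(-0.003)], [0, 0, 10, np.float64(-0.003)], [1, 1, 9, np.float64(-0.003)], [1, 0, 10, np.float64(-0.003)], [0, 0, 9, np.float64(-0.003)], [1, 1, 10, np.float64(-0.003)], [0, 0, 9, np.float64(-0.003)], [1, 0, 9, np.float64(-0.003)]] -> [0.5803 0.0092 0.0555] -25.3
```

>>> jog_arm:
  deltas:
    - [[2,1,12,-0.02],[2,1,12,0],[1,0,12,0],[0,0,12,0],[0,0,12,0],[0,0,15,0],[0,0,0,0],[0,0,0,0]]

```text
time: 2.6
tcp_pos: [0.5794, 0.0111, 0.0551]
ee_rot: [0.845, 0.535, -0.0, -0.0]
contact_force: [0.5, -0.6, 0.4]
gripper_width: 0.999
gripper_force: 0.0
```

>>> jog_arm:
  deltas:
    - [[0,0,0,0],[0,0,0,0],[0,0,0,0],[0,0,0,0],[0,0,0,0],[0,0,0,0],[0,0,0,0],[0,0,0,0]]
  claw: 60

```text
time: 3.4
tcp_pos: [0.5804, 0.0108, 0.0561]
ee_rot: [0.845, 0.535, 0.001, 0.0]
contact_force: [1.6, 0.0, 1.1]
gripper_width: 0.608
gripper_force: 30.0
```

```bash
cat >> h.py <<'E'
def arc1(t,g=(52.5,11)):
    """phase 1: grip point (s,up) in mm rel. to bar start for tilt t deg"""
    t=np.radians(t); c,s=np.cos(t),np.sin(t); s_,u=g[0]+48,70-g[1]
    if t<np.radians(64.6): return np.array([-48+s_*c-u*s, 4+s_*s+u*c])
    t0=np.radians(64.6); ex=-48+(-12*np.cos(t0)-16*np.sin(t0))
    s_,u=g[0]+60,54-g[1]
    return np.array([ex+s_*c-u*s, s_*s+u*c])
E
python3 - <<'E'
from h import *
p,a,_=pose(); ux=np.array([.4265,.9045]); g0=arc1(0)
for T0,T1 in((0,35),(35,70),(70,95)):
    pts=[]
    for i in range(8):
        d=(arc1(T0+(T1-T0)*(i+1)/8)-arc1(T0))/1000
        pts.append(p+np.r_[ux*d[0],d[1]])
    e=plan(None,np.degrees(a),wp=pts,p0=p); p=e[0]
E
```

```text
[[-5, 0, -7, np.float64(-0.0)], [-5, 0, -8, np.float64(-0.0)], [-6, 0, -6, np.float64(-0.0)], [-6, 0, -6, np.float64(-0.0)], [-7, 0, -6, np.float64(-0.0)], [-7, 0, -5, np.float64(-0.0)], [-8, 0, -5, np.float64(-0.0)], [-8, 0, -4, np.float64(-0.0)]] -> [ 0.5582 -0.0362  0.1031] -25.3
[[-8, 0, -3, np.float64(-0.0)], [-9, 0, -3, np.float64(-0.0)], [-8, 0, -2, np.float64(-0.0)], [-9, 0, -2, np.float64(-0.0)], [-9, 0, 0, np.float64(-0.0)], [-9, 0, -1, np.float64(-0.0)], [-9, 0, 1, np.float64(-0.0)], [-9, 0, 0, np.float64(-0.0)]] -> [ 0.5283 -0.0995  0.1131] -25.3
[[-7, 0, 0, np.float64(-0.0)], [-6, 0, 1, np.float64(-0.0)], [-7, 0, 1, np.float64(-0.0)], [-6, 0, 1, np.float64(-0.0)], [-6, 0, 2, np.float64(-0.0)], [-7, 0, 2, np.float64(-0.0)], [-6, 0, 2, np.float64(-0.0)], [-6, 0, 3, np.float64(-0.0)]] -> [ 0.5065 -0.1457  0.1011] -25.3
```

>>> jog_arm:
  deltas:
    - [[-5,0,-7,0],[-5,0,-8,0],[-6,0,-6,0],[-6,0,-6,0],[-7,0,-6,0],[-7,0,-5,0],[-8,0,-5,0],[-8,0,-4,0]]

```text
time: 4.2
tcp_pos: [0.5573, -0.0369, 0.1032]
ee_rot: [0.845, 0.535, 0.0, 0.0]
contact_force: [-0.1, 0.3, -4.2]
gripper_width: 0.608
gripper_force: 30.0
```

```bash
python3 - <<'E'
from h import *
st(); a=capture("scene")["color"][150:250,160:260]; b=capture("top")["color"][150:250,170:270]
cv2.imwrite("pics/a1.png",cv2.resize(np.hstack([a,b]),None,fx=4,fy=4,interpolation=cv2.INTER_CUBIC))
E
```

```text
t 4.2 tcp [ 0.5573 -0.0369  0.1032] yaw -25.3 F [-0.1  0.3 -4.2] M [ 0.1  -0.01  0.02] w 0.608 gf 30.0 q [-0.16  0.02  1.96 -0.    1.17  0.28]
```

View pics/a1.png

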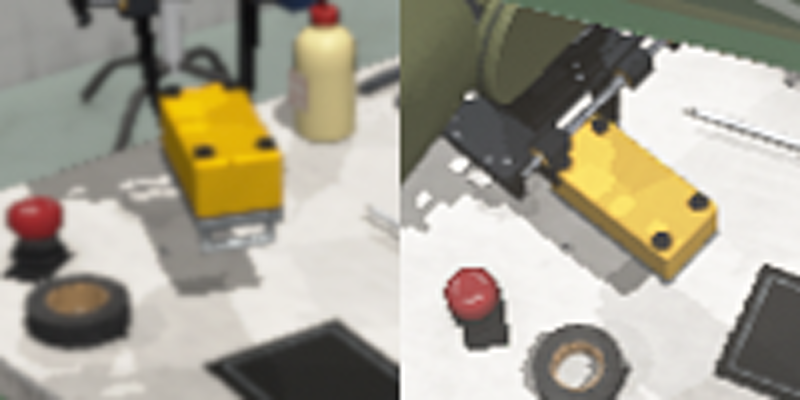

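The box was lifted rigid and level (left view: underside level at (222,150), hoop clear of the top; no tilt): the pads hold it against its weight. I set it back down and probe for a lighter grip.

>>> jog_arm:
  deltas:
    - [[0,0,10,0],[0,0,10,0],[0,0,10,0],[0,0,8,0],[0,0,5,0],[0,0,3,0],[0,0,1,0],[0,0,0,0]]

```text
time: 5.1
tcp_pos: [0.5578, -0.0362, 0.0562]
ee_rot: [0.845, 0.535, 0.0, 0.0]
contact_force: [-1.8, 0.6, -0.2]
gripper_width: 0.606
gripper_force: 30.0
```

>>> jog_arm:
  deltas:
    - [[0,0,0,0],[0,0,0,0],[0,0,0,0],[0,0,0,0],[0,0,0,0],[0,0,0,0],[0,0,0,0],[0,0,0,0]]
  claw: 60.7

```text
time: 5.9
tcp_pos: [0.558, -0.0362, 0.0561]
ee_rot: [0.845, 0.535, 0.0, 0.0]
contact_force: [-0.3, 1.3, 2.0]
gripper_width: 0.611
gripper_force: 14.1
```

```bash
python3 - <<'E'
from h import *
st()
E
```

```text
t 5.9 tcp [ 0.558  -0.0362  0.0561] yaw -25.3 F [-0.3  1.3  2. ] M [ 0.04  0.29 -0.05] w 0.611 gf 14.1 q [-0.16  0.08  1.98 -0.    1.08  0.28]
```

>>> jog_arm:
  deltas:
    - [[0,0,0,0],[0,0,0,0],[0,0,0,0],[0,0,0,0],[0,0,0,0],[0,0,0,0],[0,0,0,0],[0,0,0,0]]
  claw: 60.9

```text
time: 6.7
tcp_pos: [0.558, -0.0363, 0.056]
ee_rot: [0.845, 0.535, 0.0, 0.0]
contact_force: [1.3, 1.2, 2.9]
gripper_width: 0.611
gripper_force: 6.3
```

>>> jog_arm:
  deltas:
    - [[-5,0,-7,0],[-5,0,-8,0],[-6,0,-6,0],[-6,0,-6,0],[-7,0,-6,0],[-7,0,-5,0],[-8,0,-5,0],[-8,0,-4,0]]

```text
time: 7.5
tcp_pos: [0.5352, -0.0838, 0.1033]
ee_rot: [0.845, 0.535, 0.0, -0.0]
contact_force: [-0.9, 0.9, -1.1]
gripper_width: 0.605
gripper_force: 5.2
```

```bash
python3 - <<'E'
from h import *
st(); a=capture("scene")["color"][150:250,160:260]; b=capture("top")["color"][150:250,170:270]
cv2.imwrite("pics/a2.png",cv2.resize(np.hstack([a,b]),None,fx=4,fy=4,interpolation=cv2.INTER_CUBIC))
E
```

```text
t 7.5 tcp [ 0.5352 -0.0838  0.1033] yaw -25.3 F [-0.9  0.9 -1.1] M [0.08 0.19 0.02] w 0.605 gf 5.2 q [-0.25 -0.02  1.99  0.    1.17  0.19]
```

View pics/a2.png

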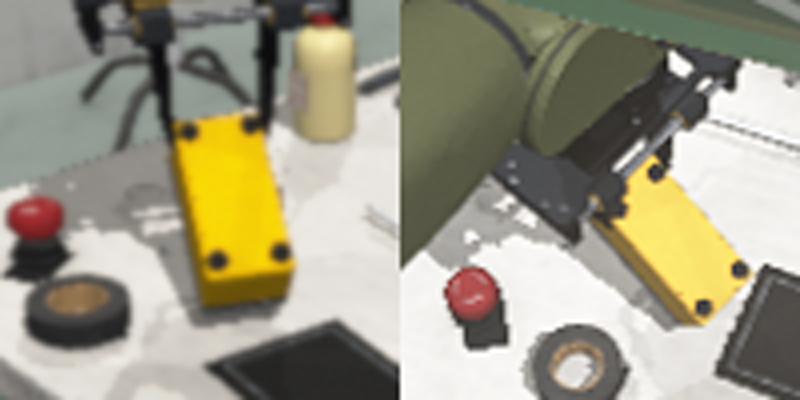

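The box now tilts about its right hoop (left view: lower end at (240,270), feet side facing right). I continue upward, so that the lower end slides back from the mat.

>>> jog_arm:
  deltas:
    - [[0,0,-3,0],[0,0,-3,0],[0,0,-3,0],[0,0,-3,0],[0,0,-3,0],[0,0,-3,0],[0,0,-3,0],[0,0,-3,0]]

```text
time: 8.4
tcp_pos: [0.5354, -0.0832, 0.1269]
ee_rot: [0.845, 0.535, -0.0, -0.0]
contact_force: [-0.6, 0.3, -3.7]
gripper_width: 0.608
gripper_force: 3.4
```

```bash
python3 - <<'E'
from h import *
st(); a=capture("scene")["color"][150:250,160:260]; b=capture("top")["color"][150:250,170:270]
cv2.imwrite("pics/a3.png",cv2.resize(np.hstack([a,b]),None,fx=4,fy=4,interpolation=cv2.INTER_CUBIC))
E
```

```text
t 8.4 tcp [ 0.5354 -0.0832  0.1269] yaw -25.3 F [-0.6  0.3 -3.7] M [-0.08  0.11 -0.02] w 0.608 gf 3.4 q [-0.25 -0.04  1.97 -0.    1.21  0.19]
```

View pics/a3.png

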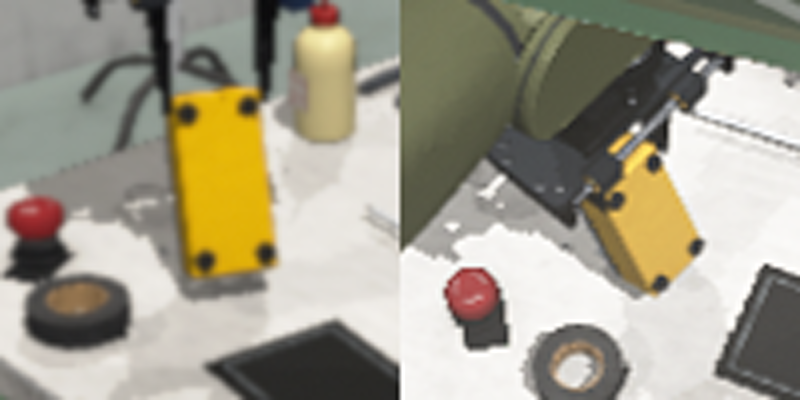

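```bash
cat >> h.py <<'E'
def tri(c1,p1,c2,p2):
    o1,d1=ray(c1,p1);o2,d2=ray(c2,p2)
    d1/=np.linalg.norm(d1);d2/=np.linalg.norm(d2)
    t=np.linalg.lstsq(np.c_[d1,-d2],o2-o1,rcond=None)[0]; a,b=o1+d1*t[0],o2+d2*t[1]
    return (a+b)/2,np.linalg.norm(a-b)
E
python3 - <<'E'
from h import *
a=capture("scene");b=capture("top"); P=[]
for p,q in[((187,114),(216,200)),((248,107),(253,163)),((206,260),(259,283)),((265,253),(296,246))]:
    x,r=tri(a,(p[0]/4+160,p[1]/4+150),b,(q[0]/4+170,q[1]/4+150)); P.append(x); print(x.round(4),round(r,4))
t=(P[0]+P[1])/2;l=(P[2]+P[3])/2; v=t-l; print(t,l,np.linalg.norm(v),"tilt",np.degrees(np.arctan2(v[2],np.hypot(*v[:2]))),"heading",np.degrees(np.arctan2(v[1],v[0])))
u=np.array([.4265,.9045]); th=np.arctan2(v[2],np.hypot(*v[:2]))
# corner (lid edge) height: from l: s -12, toward lid 54
print("lid-edge z",l[2]-.012*np.sin(th)-.054*np.cos(th),"under-edge z",l[2]-.012*np.sin(th)-.004*np.cos(th),"hoop z",l[2]-.004*np.sin(th)-.074*np.cos(th), l[:2]@u)
E
```

```text
[ 0.5131 -0.0848  0.125 ] 0.0015
[ 0.5493 -0.1014  0.1247] 0.0022
[ 0.4977 -0.118   0.0375] 0.0033
[ 0.5336 -0.1355  0.0372] 0.0012
[ 0.53120374 -0.09312898  0.12484084] [ 0.51568231 -0.12678305  0.03735345] 0.09501344508423785 tilt 67.04179091317773 heading 65.24060763436854
lid-edge z 0.0052407517506760475 under-edge z 0.024743732674093483 hoop z 0.0048058762098592105 0.10526323850673672
```

Left view: box hangs tilted 67°, feet side right; fit to both views says its lid edge is 5 mm above the table. I lower it onto that edge and swing it upright.

>>> jog_arm:
  deltas:
    - [[0,0,3,0],[0,0,3,0],[-4,0,0,0],[-4,0,0,0],[-4,0,0,0],[-4,0,1,0],[-4,0,0,0],[-4,0,1,0]]

```text
time: 9.4
tcp_pos: [0.5257, -0.1055, 0.1199]
ee_rot: [0.845, 0.535, 0.001, 0.001]
contact_force: [-0.4, 0.6, 3.9]
gripper_width: 0.613
gripper_force: 3.6
```

>>> jog_arm:
  deltas:
    - [[-4,0,1,0],[-4,0,1,0],[-4,0,1,0],[-4,0,1,0],[-4,0,1,0],[-3,0,2,0],[0,0,0,0],[0,0,0,0]]

```text
time: 10.2
tcp_pos: [0.5153, -0.1262, 0.1118]
ee_rot: [0.845, 0.535, -0.0, 0.0]
contact_force: [-1.8, -0.9, 4.8]
gripper_width: 0.606
gripper_force: 4.2
```

```bash
python3 - <<'E'
from h import *
st(); a=capture("scene")["color"][150:250,160:260]; b=capture("top")["color"][150:250,170:270]
cv2.imwrite("pics/a4.png",cv2.resize(np.hstack([a,b]),None,fx=4,fy=4,interpolation=cv2.INTER_CUBIC))
E
```

```text
t 10.2 tcp [ 0.5153 -0.1262  0.1118] yaw -25.3 F [-1.8 -0.9  4.8] M [-0.35  0.39  0.02] w 0.606 gf 4.2 q [-0.34 -0.05  2.01 -0.    1.18  0.1 ]
```

View pics/a4.png

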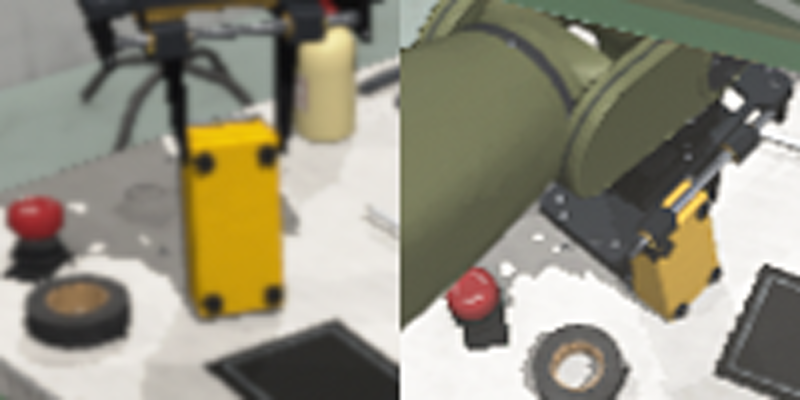

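```bash
python3 - <<'E'
from h import *
a=capture("scene");b=capture("top"); P=[]
for p,q in[((267,156),(303,208)),((274,294),(314,273)),((213,303),(281,310))]:
    x,r=tri(a,(p[0]/4+160,p[1]/4+150),b,(q[0]/4+170,q[1]/4+150)); P.append(x); print(x.round(4),round(r,4))
v=P[0]-P[1]; print(np.linalg.norm(v),"tilt",np.degrees(np.arctan2(v[2],v[:2]@[.4265,.9045])))
E
```

```text
[ 0.5307 -0.1437  0.1103] 0.0014
[ 0.5259 -0.1521  0.0162] 0.003
[ 0.4889 -0.1366  0.0172] 0.002
0.09467938638541842 tilt 84.16605623120248
```

>>> jog_arm:
  deltas:
    - [[-3,0,0,0],[-3,0,1,0],[-2,0,1,0],[-2,0,1,0],[-2,0,0,0],[-1,0,0,0],[0,0,0,0],[0,0,0,0]]

```text
time: 11.2
tcp_pos: [0.5096, -0.1372, 0.1083]
ee_rot: [0.845, 0.535, -0.0, -0.0]
contact_force: [1.6, 1.1, -1.5]
gripper_width: 0.612
gripper_force: 4.2
```

>>> jog_arm:
  deltas:
    - [[0,0,0,0],[0,0,0,0],[0,0,0,0],[0,0,0,0],[0,0,0,0],[0,0,0,0],[0,0,0,0],[0,0,0,0]]
  claw: 61.5

```text
time: 12.0
tcp_pos: [0.5097, -0.1375, 0.1086]
ee_rot: [0.845, 0.535, -0.0, -0.0]
contact_force: [0.4, -0.1, 0.1]
gripper_width: 0.616
gripper_force: 0.0
```

>>> jog_arm:
  deltas:
    - [[0,0,0,0],[0,0,0,0],[0,0,0,0],[0,0,0,0],[0,0,0,0],[0,0,0,0],[0,0,0,0],[0,0,0,0]]
  claw: 100

```text
time: 12.8
tcp_pos: [0.5098, -0.1375, 0.1087]
ee_rot: [0.845, 0.535, 0.0, -0.0]
contact_force: [0.2, 0.0, 0.1]
gripper_width: 0.998
gripper_force: 0.0
```

```bash
python3 - <<'E'
from h import *
st(); a=capture("scene")["color"][150:250,160:260]; b=capture("top")["color"][150:250,170:270]
cv2.imwrite("pics/a5.png",cv2.resize(np.hstack([a,b]),None,fx=4,fy=4,interpolation=cv2.INTER_CUBIC))
E
```

```text
t 12.8 tcp [ 0.5098 -0.1375  0.1087] yaw -25.3 F [0.2 0.  0.1] M [-0.16  0.08 -0.04] w 0.998 gf 0.0 q [-0.37 -0.05  2.02  0.    1.18  0.08]
```

View pics/a5.png

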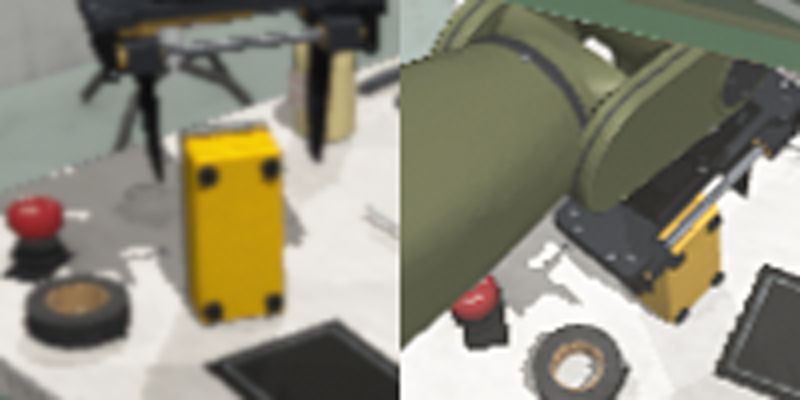

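Released; it stands upright on its end, feet toward the mat (left view feet at (207,176),(270,168),(213,313),(274,303)). I locate it and plan the regrasp.

```bash
python3 - <<'E'
from h import *
a=capture("scene"); P=[]
for p,z in[((207,176),.108),((270,168),.108),((213,313),.012),((274,303),.012)]:
    x=onz(a,(p[0]/4+160,p[1]/4+150),z); P.append(x); print(x.round(4))
P=np.array(P); l=(P[0]+P[2])/2; r=(P[1]+P[3])/2; w=(r-l)[:2]; print("w",np.linalg.norm(w),"heading",np.degrees(np.arctan2(w[1],w[0])))
w/=np.linalg.norm(w); u=np.array([-w[1],w[0]]); m=P.mean(0)[:2]; g=m+.029*u; print("sole mid",m,"grip",g,u)
plan([g[0],g[1],.089],np.degrees(np.arctan2(w[1],w[0])))
E
```

```text
[ 0.4887 -0.1377  0.108 ]
[ 0.525  -0.1547  0.108 ]
[ 0.4876 -0.1395  0.012 ]
[ 0.5248 -0.1555  0.012 ]
w 0.040262613450717306 heading -24.13971208520716
sole mid [ 0.50652677 -0.14686935] grip [ 0.5183867  -0.12040537] [0.40896305 0.91255094]
[[2, 0, 2, np.float64(-0.002)], [3, 0, 3, np.float64(-0.002)], [2, 0, 2, np.float64(-0.002)], [3, 0, 3, np.float64(-0.002)], [2, 0, 2, np.float64(-0.002)], [2, 0, 3, np.float64(-0.002)], [3, 1, 2, np.float64(-0.002)], [2, 0, 3, np.float64(-0.002)]] -> [ 0.5186 -0.1206  0.0886] -24.4
```

>>> jog_arm:
  deltas:
    - [[3,0,2,-0.01],[3,0,3,0],[3,0,3,0],[3,0,3,0],[3,0,3,0],[3,0,3,0],[1,0,3,0],[0,0,0,0]]

```text
time: 13.75
tcp_pos: [0.5174, -0.12, 0.088]
ee_rot: [0.842, 0.54, -0.0, -0.0]
contact_force: [0.6, -0.2, -0.2]
gripper_width: 0.996
gripper_force: 0.0
```

>>> jog_arm:
  deltas:
    - [[0,0,0,0],[0,0,0,0],[0,0,0,0],[0,0,0,0],[0,0,0,0],[0,0,0,0],[0,0,-4,0],[0,0,-4,0]]
  claw: 60

```text
time: 14.55
tcp_pos: [0.5169, -0.12, 0.0959]
ee_rot: [0.842, 0.54, -0.001, -0.001]
contact_force: [0.6, 0.8, -3.3]
gripper_width: 0.607
gripper_force: 29.9
```

```bash
python3 - <<'E'
from h import *
st()
d=np.array([-.113,-.9936]); mc=np.array([.4908,-.2600])
# upright: E at v=-61.4+5, grip 25 mm behind
g=mc+d*(-.0614+.005-.025); p,a,_=pose()
e=plan([(p[0]+g[0])/2,(p[1]+g[1])/2,.115],-6.5); plan([g[0],g[1],.100],-6.5)
print(g)
E
```

```text
t 14.55 tcp [ 0.5169 -0.12    0.0959] yaw -24.7 F [ 0.6  0.8 -3.3] M [-0.13  0.13  0.03] w 0.607 gf 29.9 q [-0.33 -0.03  2.02 -0.    1.16  0.1 ]
[[-4, 1, -2, np.float64(-0.04)], [-4, 0, -3, np.float64(-0.04)], [-3, 0, -2, np.float64(-0.04)], [-4, 0, -3, np.float64(-0.04)], [-4, 0, -2, np.float64(-0.04)], [-4, 0, -2, np.float64(-0.04)], [-4, 0, -3, np.float64(-0.04)], [-4, -1, -2, np.float64(-0.04)]] -> [ 0.5081 -0.1498  0.1149] -6.4
[[-8, 1, -1, np.float64(-0.04)], [-7, 1, 0, np.float64(-0.04)], [-8, 1, -1, np.float64(-0.04)], [-8, 0, 0, np.float64(-0.04)], [-7, 0, -1, np.float64(-0.04)], [-8, -1, 0, np.float64(-0.04)], [-8, 0, -1, np.float64(-0.04)], [-7, -1, 0, np.float64(-0.04)]] -> [ 0.5003 -0.1789  0.0999] -6.4
[ 0.4999982  -0.17912096]
```

>>> jog_arm:
  deltas:
    - [[-8,1,-1,-0.04],[-7,1,0,-0.04],[-8,1,-1,-0.04],[-8,0,0,-0.04],[-7,0,-1,-0.04],[-8,-1,0,-0.04],[-8,0,-1,-0.04],[-7,-1,0,-0.04]]

```text
time: 15.35
tcp_pos: [0.5008, -0.1794, 0.1005]
ee_rot: [0.745, 0.667, -0.0, -0.0]
contact_force: [-0.8, -0.4, -3.6]
gripper_width: 0.608
gripper_force: 29.9
```

>>> jog_arm:
  deltas:
    - [[0,0,3,0],[0,0,2,0],[0,0,2,0],[0,0,1,0],[0,0,1,0],[0,0,0,0],[0,0,0,0],[0,0,0,0]]

```text
time: 16.15
tcp_pos: [0.5012, -0.1791, 0.0917]
ee_rot: [0.745, 0.667, 0.0, 0.0]
contact_force: [-0.4, 0.4, -3.3]
gripper_width: 0.607
gripper_force: 29.9
```

```bash
cat >> h.py <<'E'
def arc2(f,gs=48):
    """phase 2: grip (v,z) mm for tilt f deg from upright to flat; v from first pivot edge"""
    f=np.radians(f); c,s=np.cos(f),np.sin(f); f0=np.radians(51.3)
    if f<f0: x,h,v0=-25,gs+60,0
    else: x,h,v0=-29,gs+55,6.4
    return np.array([v0+x*c+h*s, -x*s+h*c])
E
python3 - <<'E'
from h import *
st(); p,a,_=pose(); d=np.array([-.113,-.9936]); 
for T0,T1 in((0,22.5),(22.5,45),(45,67.5),(67.5,90)):
    pts=[]
    for i in range(8):
        q=(arc2(T0+(T1-T0)*(i+1)/8)-arc2(T0))/1000
        pts.append(p+np.r_[d*q[0],q[1]])
    e=plan(None,np.degrees(a),wp=pts,p0=p); p=e[0]
E
```

```text
t 16.15 tcp [ 0.5012 -0.1791  0.0917] yaw -6.4 F [-0.4  0.4 -3.3] M [-0.07  0.03  0.03] w 0.607 gf 29.9 q [-0.44 -0.03  2.02  0.    1.15 -0.33]
[[-5, 0, -1, np.float64(-0.0)], [-6, 0, -1, np.float64(-0.0)], [-5, 0, 0, np.float64(-0.0)], [-6, 0, -1, np.float64(-0.0)], [-5, 0, 0, np.float64(-0.0)], [-5, 0, 0, np.float64(-0.0)], [-6, 0, 1, np.float64(-0.0)], [-5, 0, 1, np.float64(-0.0)]] -> [ 0.4964 -0.2218  0.0927] -6.4
[[-5, 0, 1, np.float64(-0.0)], [-6, 0, 1, np.float64(-0.0)], [-5, 0, 2, np.float64(-0.0)], [-5, 0, 2, np.float64(-0.0)], [-5, 0, 2, np.float64(-0.0)], [-5, 0, 2, np.float64(-0.0)], [-5, 0, 3, np.float64(-0.0)], [-4, 0, 2, np.float64(-0.0)]] -> [ 0.492  -0.2616  0.0777] -6.4
[[-5, 0, 3, np.float64(-0.0)], [-4, 0, 3, np.float64(-0.0)], [-4, 0, 3, np.float64(-0.0)], [-4, 0, 4, np.float64(-0.0)], [-4, 0, 3, np.float64(-0.0)], [-4, 0, 4, np.float64(-0.0)], [-3, 0, 4, np.float64(-0.0)], [-4, 0, 4, np.float64(-0.0)]] -> [ 0.4884 -0.2934  0.0497] -6.4
[[-3, 0, 4, np.float64(-0.0)], [-3, 0, 5, np.float64(-0.0)], [-3, 0, 4, np.float64(-0.0)], [-2, 0, 5, np.float64(-0.0)], [-3, 0, 4, np.float64(-0.0)], [-2, 0, 5, np.float64(-0.0)], [-1, 0, 5, np.float64(-0.0)], [-2, 0, 5, np.float64(-0.0)]] -> [ 0.4863 -0.3123  0.0127] -6.4
```

>>> jog_arm:
  deltas:
    - [[0,0,0.5,0],[0,0,0.5,0],[0,0,0.5,0],[0,0,0.5,0],[0,0,0,0],[0,0,0,0],[0,0,0,0],[0,0,0,0]]

```text
time: 16.95
tcp_pos: [0.5013, -0.1793, 0.0917]
ee_rot: [0.745, 0.667, -0.0, -0.0]
contact_force: [-4.8, 1.4, 10.3]
gripper_width: 0.609
gripper_force: 29.9
```

>>> jog_arm:
  deltas:
    - [[0,0,0,0],[0,0,0,0],[0,0,0,0],[0,0,0,0],[0,0,0,0],[0,0,0,0],[0,0,0,0],[0,0,0,0]]
  claw: 60.85

```text
time: 17.75
tcp_pos: [0.5013, -0.1793, 0.0917]
ee_rot: [0.745, 0.667, -0.0, -0.0]
contact_force: [-5.4, 2.0, 9.3]
gripper_width: 0.608
gripper_force: 13.8
```

>>> jog_arm:
  deltas:
    - [[-5,0,-1,0],[-6,0,-1,0],[-5,0,0,0],[-6,0,-1,0],[-5,0,0,0],[-5,0,0,0],[-6,0,1,0],[-5,0,1,0]]

```text
time: 18.55
tcp_pos: [0.4966, -0.2228, 0.091]
ee_rot: [0.745, 0.667, 0.0, 0.001]
contact_force: [-0.6, 0.8, 3.5]
gripper_width: 0.608
gripper_force: 8.5
```

```bash
python3 - <<'E'
from h import *
st(); a=capture("scene")["color"][170:290,190:310]; b=capture("top")["color"][170:290,220:340]
cv2.imwrite("pics/a6.png",cv2.resize(np.hstack([a,b]),None,fx=3.3,fy=3.3,interpolation=cv2.INTER_CUBIC))
E
```

```text
t 18.55 tcp [ 0.4966 -0.2228  0.091 ] yaw -6.4 F [-0.6  0.8  3.5] M [ 0.14  0.07 -0.04] w 0.608 gf 8.5 q [-0.52  0.    2.   -0.    1.14 -0.41]
```

View pics/a6.png

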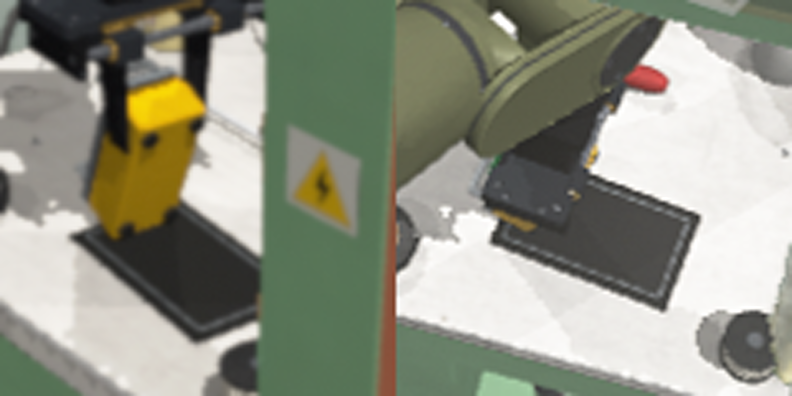

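Left view: the box leans right over the mat, its edge at (130,235) inside the mat's left border. Continuing the arc.

>>> jog_arm:
  deltas:
    - [[-5,0,1,0],[-6,0,1,0],[-5,0,2,0],[-5,0,2,0],[-5,0,2,0],[-5,0,2,0],[-5,0,3,0],[-4,0,2,0]]

```text
time: 19.45
tcp_pos: [0.4919, -0.2621, 0.0753]
ee_rot: [0.745, 0.667, 0.0, 0.0]
contact_force: [2.7, -0.3, 0.6]
gripper_width: 0.611
gripper_force: 9.8
```

>>> jog_arm:
  deltas:
    - [[-5,0,3,0],[-4,0,3,0],[-4,0,3,0],[-4,0,4,0],[-4,0,3,0],[-4,0,4,0],[-3,0,4,0],[-4,0,4,0]]

```text
time: 20.25
tcp_pos: [0.4882, -0.2938, 0.0474]
ee_rot: [0.745, 0.667, -0.0, -0.0]
contact_force: [1.7, -0.5, 0.7]
gripper_width: 0.609
gripper_force: 10.1
```

```bash
python3 - <<'E'
from h import *
st(); c=capture("top"); hsv=cv2.cvtColor(c["color"],cv2.COLOR_BGR2HSV)
for n,lo,hi in(("y",(18,120,80),(35,255,255)),("blue",(95,120,50),(130,255,255)),("green",(45,100,40),(85,255,255))):
    m=np.zeros((384,512),np.uint8); m[190:270,225:330]=cv2.inRange(hsv,lo,hi)[190:270,225:330]
    k,_,s,ce=cv2.connectedComponentsWithStats(m); print(n,[(s[i].tolist(),ce[i].round(1).tolist()) for i in range(1,k) if s[i][4]>5])
E
```

```text
t 20.25 tcp [ 0.4882 -0.2938  0.0474] yaw -6.4 F [ 1.7 -0.5  0.7] M [-0.07 -0.26 -0.11] w 0.609 gf 10.1 q [-0.64  0.11  1.96 -0.    1.07 -0.52]
y [([256, 234, 17, 8, 75], [264.9, 237.9])]
blue []
green []
```

>>> jog_arm:
  deltas:
    - [[-3,0,4,0],[-3,0,5,0],[-3,0,4,0],[-2,0,5,0],[-3,0,4,0],[-2,0,5,0],[-1,0,4,0],[-2,0,3,0]]

```text
time: 21.1
tcp_pos: [0.4859, -0.3118, 0.0128]
ee_rot: [0.745, 0.667, 0.0, -0.001]
contact_force: [0.8, 0.6, -0.6]
gripper_width: 0.614
gripper_force: 9.1
```

```bash
python3 - <<'E'
from h import *
st()
E
```

```text
t 21.1 tcp [ 0.4859 -0.3118  0.0128] yaw -6.4 F [ 0.8  0.6 -0.6] M [ 0.11 -0.14 -0.07] w 0.614 gf 9.1 q [-0.66  0.18  1.96  0.    1.01 -0.55]
```

>>> jog_arm:
  deltas:
    - [[0,0,0.5,0],[0,0,0.5,0],[0,0,0.5,0],[0,0,0.5,0],[0,0,0.5,0],[0,0,0,0],[0,0,0,0],[0,0,0,0]]

```text
time: 21.9
tcp_pos: [0.4861, -0.3123, 0.0111]
ee_rot: [0.745, 0.667, -0.0, -0.0]
contact_force: [-1.3, -1.0, -0.1]
gripper_width: 0.606
gripper_force: 9.0
```

```bash
python3 - <<'E'
from h import *
st()
E
```

```text
t 21.9 tcp [ 0.4861 -0.3123  0.0111] yaw -6.3 F [-1.3 -1.  -0.1] M [-0.18  0.29  0.1 ] w 0.606 gf 9.0 q [-0.66  0.18  1.96 -0.    1.   -0.55]
```

>>> jog_arm:
  deltas:
    - [[0,0,0.5,0],[0,0,0.5,0],[0,0,0.5,0],[0,0,0.5,0],[0,0,0,0],[0,0,0,0],[0,0,0,0],[0,0,0,0]]

```text
time: 22.7
tcp_pos: [0.4864, -0.3124, 0.0092]
ee_rot: [0.745, 0.667, 0.0, 0.0]
contact_force: [0.5, -2.8, 0.6]
gripper_width: 0.609
gripper_force: 9.1
```

```bash
python3 - <<'E'
from h import *
st(); a=capture("scene")["color"][200:300,190:290]; b=capture("top")["color"][190:290,230:330]
cv2.imwrite("pics/a7.png",cv2.resize(np.hstack([a,b]),None,fx=4,fy=4,interpolation=cv2.INTER_CUBIC))
E
```

```text
t 22.7 tcp [ 0.4864 -0.3124  0.0092] yaw -6.4 F [ 0.5 -2.8  0.6] M [-0.3   0.    0.03] w 0.609 gf 9.1 q [-0.66  0.18  1.96  0.    1.   -0.55]
```

>>> jog_arm:
  deltas:
    - [[0,0,0.5,0],[0,0,0.5,0],[0,0,0.5,0],[0,0,0.5,0],[0,0,0,0],[0,0,0,0],[0,0,0,0],[0,0,0,0]]

```text
time: 23.6
tcp_pos: [0.4863, -0.3123, 0.0071]
ee_rot: [0.745, 0.667, 0.0, 0.0]
contact_force: [1.3, -1.8, 0.4]
gripper_width: 0.608
gripper_force: 9.1
```

```bash
python3 - <<'E'
from h import *
st()
c=capture("top"); im=c["color"]; hsv=cv2.cvtColor(im,cv2.COLOR_BGR2HSV)
y=cv2.inRange(hsv,(18,120,60),(35,255,255)); y[:190]=0;y[270:]=0;y[:,:225]=0;y[:,330:]=0
k=max(cv2.findContours(y,0,cv2.CHAIN_APPROX_NONE)[0],key=cv2.contourArea); q=cv2.approxPolyDP(k,2,True)[:,0]; print(q.tolist())
E
```

```text
t 23.6 tcp [ 0.4863 -0.3123  0.0071] yaw -6.4 F [ 1.3 -1.8  0.4] M [-0.29 -0.06 -0.06] w 0.608 gf 9.1 q [-0.66  0.19  1.96  0.    1.   -0.55]
[[262, 239], [278, 246], [280, 243], [268, 238]]
```

```bash
python3 - <<'E'
from h import *
a=capture("scene")["color"][195:285,200:280]; b=capture("top")["color"][195:285,245:325]
cv2.imwrite("pics/a8.png",cv2.resize(np.hstack([a,b]),None,fx=5,fy=5,interpolation=cv2.INTER_CUBIC))
E
```

```text
(no output)
```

View pics/a8.png

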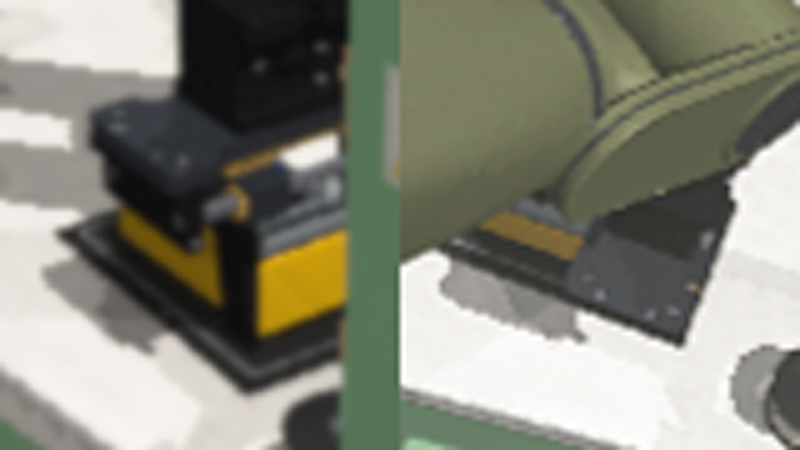

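Left view: the box sits lid-up and nearly level on the mat, visible lower edge from (118,233) to (258,338), finger at (237,290). I check its levelness and place by length.

```bash
python3 - <<'E'
from h import *
c=capture("scene")
f=lambda p:(p[0]/5+200,p[1]/5+195)
L=onz(c,f((118,233)),.007)
print(L)
for z in(.003,.007,.011,.015,.02):
    R=onz(c,f((258,338)),z); v=R-L; print(z,R.round(4),np.linalg.norm(v[:2]).round(4),np.degrees(np.arctan2(v[1],v[0])).round(1))
print("mat corner fr right",onz(c,f((250,390)),.003),"left",onz(c,f((60,235)),.003))
E
```

```text
[ 0.47149828 -0.20152748  0.007     ]
0.003 [ 0.4657 -0.3107  0.003 ] 0.1093 -93.0
0.007 [ 0.4617 -0.3151  0.007 ] 0.114 -94.9
0.011 [ 0.4578 -0.3195  0.011 ] 0.1188 -96.6
0.015 [ 0.4538 -0.3239  0.015 ] 0.1237 -98.2
0.02 [ 0.4489 -0.3294  0.02  ] 0.1299 -100.0
mat corner fr right [ 0.43590364 -0.33859765  0.003     ] left [ 0.45308205 -0.1787624   0.003     ]
```

>>> jog_arm:
  deltas:
    - [[0,0,0.5,0],[0,0,0.5,0],[0,0,0.5,0],[0,0,0,0],[0,0,0,0],[0,0,0,0],[0,0,0,0],[0,0,0,0]]

```text
time: 24.6
tcp_pos: [0.4862, -0.3123, 0.0056]
ee_rot: [0.745, 0.667, -0.0, -0.0]
contact_force: [-0.0, -2.1, 0.4]
gripper_width: 0.607
gripper_force: 9.1
```

```bash
python3 - <<'E'
from h import *
st(); c=capture("scene")
hsv=cv2.cvtColor(c["color"],cv2.COLOR_BGR2HSV)
y=cv2.inRange(hsv,(18,120,60),(35,255,255))[195:285,200:270]
n,_,s,ce=cv2.connectedComponentsWithStats(y)
lab=_
for i in range(1,n):
    if s[i][4]>40:
        pts=[(x+200,np.where(lab[:,x]==i)[0].max()+195) for x in range(70) if (lab[:,x]==i).any()]
        print(pts)
E
```

```text
t 24.6 tcp [ 0.4862 -0.3123  0.0056] yaw -6.4 F [-0.  -2.1  0.4] M [-0.23  0.   -0.11] w 0.607 gf 9.1 q [-0.66  0.19  1.96  0.    0.99 -0.55]
[(224, np.int64(241)), (225, np.int64(242)), (226, np.int64(243)), (227, np.int64(244)), (228, np.int64(244)), (229, np.int64(245)), (230, np.int64(246)), (231, np.int64(247)), (232, np.int64(247)), (233, np.int64(248)), (234, np.int64(249)), (235, np.int64(250)), (236, np.int64(251)), (237, np.int64(251)), (238, np.int64(252)), (239, np.int64(253)), (240, np.int64(254)), (241, np.int64(254)), (242, np.int64(255)), (243, np.int64(255))]
[(251, np.int64(261)), (252, np.int64(262)), (253, np.int64(262)), (254, np.int64(262)), (255, np.int64(261)), (256, np.int64(261)), (257, np.int64(261)), (258, np.int64(260)), (259, np.int64(260)), (260, np.int64(259)), (261, np.int64(259)), (262, np.int64(259)), (263, np.int64(258)), (264, np.int64(258)), (265, np.int64(257)), (266, np.int64(257)), (267, np.int64(257)), (268, np.int64(256)), (269, np.int64(252))]
```

>>> jog_arm:
  deltas:
    - [[0,0,0,0],[0,0,0,0],[0,0,0,0],[0,0,0,0],[0,0,0,0],[0,0,0,0],[0,0,0,0],[0,0,0,0]]
  claw: 61.4

```text
time: 25.45
tcp_pos: [0.4862, -0.3123, 0.0057]
ee_rot: [0.745, 0.667, -0.0, -0.0]
contact_force: [0.5, 0.9, -0.0]
gripper_width: 0.613
gripper_force: 0.0
```

>>> jog_arm:
  deltas:
    - [[0,0,0,0],[0,0,0,0],[0,0,0,0],[0,0,0,0],[0,0,0,0],[0,0,0,0],[0,0,-5,0],[0,0,-10,0]]
  claw: 100

```text
time: 26.25
tcp_pos: [0.4856, -0.3119, 0.0203]
ee_rot: [0.745, 0.667, -0.0, -0.001]
contact_force: [-0.6, 0.6, -0.6]
gripper_width: 1.0
gripper_force: 0.0
```

>>> jog_arm:
  deltas:
    - [[0,0,-20,0],[0,0,-20,0],[0,0,-30,0],[0,0,-30,0],[20,0,0,0],[30,0,0,0],[40,0,0,0],[40,0,0,0]]

```text
time: 27.05
tcp_pos: [0.5009, -0.1823, 0.122]
ee_rot: [0.746, 0.666, 0.0, 0.001]
contact_force: [0.9, 0.3, 0.9]
gripper_width: 0.998
gripper_force: 0.0
```

>>> jog_arm:
  deltas:
    - [[40,0,0,0],[40,0,0,0],[40,0,0,0],[0,0,0,0],[0,0,0,0],[0,0,0,0],[0,0,0,0],[0,0,0,0]]
  claw: 0

```text
time: 27.85
tcp_pos: [0.5139, -0.0649, 0.1207]
ee_rot: [0.746, 0.666, -0.0, 0.0]
contact_force: [0.5, 0.1, 0.2]
gripper_width: 0.381
gripper_force: 0.0
```

```bash
cat > btn.py <<'E'
from h import *
st(); c=capture("top"); hsv=cv2.cvtColor(c["color"],cv2.COLOR_BGR2HSV); cv2.imwrite("pics/t.png",c["color"])
for n,lo,hi in(("y",(18,120,60),(35,255,255)),("blue",(95,120,40),(130,255,255)),("green",(45,90,40),(90,255,255))):
    m=np.zeros((384,512),np.uint8); m[185:275,225:330]=cv2.inRange(hsv,lo,hi)[185:275,225:330]
    k,_,s,ce=cv2.connectedComponentsWithStats(m); print(n,[(s[i].tolist(),ce[i].round(1).tolist(),onz(c,ce[i],.070).round(4).tolist()) for i in range(1,k) if s[i][4]>5])
E
python3 btn.py
```

```text
t 27.85 tcp [ 0.5139 -0.0649  0.1207] yaw -6.5 F [0.5 0.1 0.2] M [-0.11  0.06  0.05] w 0.381 gf 0.0 q [-0.23 -0.09  2.03 -0.    1.2  -0.12]
y [([260, 236, 39, 17, 121], [282.1, 245.0], [0.4463, -0.2739, 0.07])]
blue [([286, 230, 8, 8, 51], [289.5, 233.4], [0.4864, -0.2857, 0.07])]
green [([271, 224, 8, 8, 48], [274.4, 227.8], [0.4919, -0.2396, 0.07])]
```

```bash
python3 - <<'E'
from h import *
plan([.487,-.2855,.095],-6.5)
E
```

```text
[[-28, 0, 3, np.float64(0.0)], [-28, 0, 3, np.float64(0.0)], [-27, -1, 4, np.float64(0.0)], [-28, 0, 3, np.float64(0.0)], [-28, 0, 3, np.float64(0.0)], [-28, 0, 3, np.float64(0.0)], [-28, -1, 3, np.float64(0.0)], [-27, 0, 4, np.float64(0.0)]] -> [ 0.4869 -0.2852  0.0947] -6.5
```

>>> jog_arm:
  deltas:
    - [[-28,0,2,0],[-28,0,3,0],[-28,-1,3,0],[-28,0,3,0],[-28,0,3,0],[-28,0,3,0],[-28,-1,3,0],[-27,0,4,0]]

```text
time: 28.7
tcp_pos: [0.4867, -0.2871, 0.0966]
ee_rot: [0.746, 0.666, 0.0, 0.0]
contact_force: [0.9, 0.2, -0.4]
gripper_width: 0.006
gripper_force: 0.0
```

>>> jog_arm:
  deltas:
    - [[0,0,5,0],[0,0,5,0],[0,0,5,0],[0,0,4,0],[0,0,3,0],[0,0,2,0],[0,0,2,0],[0,0,0,0]]

```text
time: 29.5
tcp_pos: [0.4872, -0.2851, 0.0705]
ee_rot: [0.745, 0.667, -0.0, -0.0]
contact_force: [-0.0, 0.9, 0.0]
gripper_width: 0.006
gripper_force: 0.0
```

```bash
python3 - <<'E'
from h import *
st()
E
```

```text
t 29.5 tcp [ 0.4872 -0.2851  0.0705] yaw -6.3 F [-0.   0.9  0. ] M [-0.11  0.02  0.03] w 0.006 gf 0.0 q [-0.62  0.07  1.96 -0.    1.11 -0.51]
```

>>> jog_arm:
  deltas:
    - [[0,0,1,0],[0,0,1,0],[0,0,1,0],[0,0,1,0],[0,0,1,0],[0,0,1,0],[0,0,0.5,0],[0,0,0,0]]

```text
time: 30.3
tcp_pos: [0.4875, -0.2854, 0.0652]
ee_rot: [0.745, 0.667, 0.0, 0.0]
contact_force: [-3.2, 2.7, 7.7]
gripper_width: 0.006
gripper_force: 3.8
```

```bash
python3 - <<'E'
from h import *
st()
E
```

```text
t 30.3 tcp [ 0.4875 -0.2854  0.0652] yaw -6.4 F [-3.2  2.7  7.7] M [ 0.46  0.45 -0.  ] w 0.006 gf 3.8 q [-0.62  0.08  1.96  0.    1.1  -0.51]
```

>>> jog_arm:
  deltas:
    - [[0,0,0.5,0],[0,0,0.3,0],[0,0,0,0],[0,0,0,0],[0,0,0,0],[0,0,0,0],[0,0,0,0],[0,0,0,0]]

```text
time: 31.1
tcp_pos: [0.4875, -0.2854, 0.0651]
ee_rot: [0.745, 0.667, 0.0, 0.0]
contact_force: [-3.2, 4.5, 11.1]
gripper_width: 0.001
gripper_force: 5.5
```

>>> jog_arm:
  deltas:
    - [[0,0,-2,0],[0,0,-4,0],[0,0,-6,0],[0,0,-8,0],[0,0,-10,0],[0,0,-10,0],[0,0,0,0],[0,0,0,0]]

```text
time: 31.9
tcp_pos: [0.4874, -0.2855, 0.1039]
ee_rot: [0.745, 0.667, 0.0, 0.0]
contact_force: [0.4, -0.4, 0.4]
gripper_width: 0.006
gripper_force: 0.0
```

>>> jog_arm:
  deltas:
    - [[40,0,0,0],[40,0,0,0],[40,0,0,0],[40,0,0,0],[40,0,0,0],[0,0,0,0],[0,0,0,0],[0,0,0,0]]

```text
time: 32.7
tcp_pos: [0.5092, -0.0872, 0.1031]
ee_rot: [0.745, 0.667, -0.0, -0.0]
contact_force: [0.3, 0.2, -1.1]
gripper_width: 0.004
gripper_force: 0.0
```

```bash
python3 btn.py
```

```text
t 32.7 tcp [ 0.5092 -0.0872  0.1031] yaw -6.4 F [ 0.3  0.2 -1.1] M [-0.09  0.07  0.01] w 0.004 gf 0.0 q [-0.27 -0.07  2.05 -0.    1.17 -0.16]
y [([260, 236, 39, 17, 119], [281.6, 244.8], [0.4466, -0.2725, 0.07])]
blue [([286, 230, 8, 8, 50], [289.5, 233.4], [0.4866, -0.2857, 0.07])]
green [([271, 225, 8, 7, 47], [274.4, 227.8], [0.4916, -0.2397, 0.07])]
```

>>> jog_arm:
  deltas:
    - [[-25,0,0,0],[-26,0,0,0],[-26,0,0,0],[-26,0,0,0],[-25,0,0,0],[-25,0,0,0],[0,0,0,0],[0,0,5,0]]

```text
time: 33.55
tcp_pos: [0.4925, -0.2399, 0.0988]
ee_rot: [0.746, 0.666, 0.0, 0.001]
contact_force: [0.1, -0.2, -0.6]
gripper_width: 0.0
gripper_force: 0.0
```

>>> jog_arm:
  deltas:
    - [[0,0,5,0],[0,0,5,0],[0,0,5,0],[0,0,4,0],[0,0,4,0],[0,0,3,0],[0,0,1,0],[0,0,0,0]]

```text
time: 34.35
tcp_pos: [0.4924, -0.2385, 0.0712]
ee_rot: [0.745, 0.667, -0.0, -0.0]
contact_force: [0.1, -0.1, -0.4]
gripper_width: 0.006
gripper_force: 0.0
```

>>> jog_arm:
  deltas:
    - [[0,0,1,0],[0,0,1,0],[0,0,1,0],[0,0,1,0],[0,0,1,0],[0,0,1,0],[0,0,1,0],[0,0,0,0]]

```text
time: 35.15
tcp_pos: [0.4927, -0.2388, 0.0652]
ee_rot: [0.745, 0.667, 0.0, 0.0]
contact_force: [-2.3, 1.4, 6.8]
gripper_width: 0.003
gripper_force: 3.3
```

```bash
python3 - <<'E'
from h import *
st()
E
```

```text
t 35.15 tcp [ 0.4927 -0.2388  0.0652] yaw -6.4 F [-2.3  1.4  6.8] M [0.1  0.38 0.02] w 0.003 gf 3.3 q [-0.55  0.04  2.   -0.    1.1  -0.44]
```

>>> jog_arm:
  deltas:
    - [[0,0,0.5,0],[0,0,0.4,0],[0,0,0,0],[0,0,0,0],[0,0,0,0],[0,0,0,0],[0,0,0,0],[0,0,0,0]]

```text
time: 35.95
tcp_pos: [0.4928, -0.2388, 0.0651]
ee_rot: [0.745, 0.667, 0.0, 0.0]
contact_force: [-4.7, 1.3, 11.4]
gripper_width: 0.008
gripper_force: 5.3
```

>>> jog_arm:
  deltas:
    - [[0,0,-2,0],[0,0,-4,0],[0,0,-6,0],[0,0,-8,0],[0,0,-10,0],[0,0,-10,0],[0,0,0,0],[0,0,0,0]]

```text
time: 36.75
tcp_pos: [0.4927, -0.2387, 0.104]
ee_rot: [0.745, 0.667, 0.0, 0.0]
contact_force: [0.1, 1.1, 0.1]
gripper_width: 0.002
gripper_force: 0.0
```

>>> jog_arm:
  deltas:
    - [[30,0,0,0],[30,0,0,0],[40,0,0,0],[40,0,0,0],[20,0,0,0],[0,0,0,0],[0,0,0,0],[0,0,0,0]]

```text
time: 37.55
tcp_pos: [0.5099, -0.0804, 0.1032]
ee_rot: [0.746, 0.666, -0.0, -0.0]
contact_force: [-0.2, -0.2, -0.8]
gripper_width: 0.003
gripper_force: 0.0
```

```bash
python3 btn.py; python3 - <<'E'
from h import *
c=capture("top")
# predicted feet from button midpoint vs. mat
m=np.array([.4890,-.2627]); u=np.array([.112,.9937]); w=np.array([.9937,-.112]); mc=np.array([.4908,-.26])
d=m-mc; print("offset in mat axes mm",(d@u*1000).round(1),(d@w*1000).round(1))
E
```

```text
t 37.55 tcp [ 0.5099 -0.0804  0.1032] yaw -6.4 F [-0.2 -0.2 -0.8] M [-0.11  0.08  0.  ] w 0.003 gf 0.0 q [-0.26 -0.08  2.05 -0.    1.17 -0.15]
y [([260, 236, 39, 17, 124], [281.3, 244.8], [0.4466, -0.2716, 0.07])]
blue [([286, 230, 8, 8, 51], [289.5, 233.4], [0.4864, -0.2857, 0.07])]
green [([271, 225, 8, 7, 47], [274.4, 227.8], [0.4916, -0.2397, 0.07])]
offset in mat axes mm -2.9 -1.5
```

Box centred on the mat within 3 mm, both button stops reached, and the arm is clear.

```bash
python3 -c "
from workcell import manip
print(manip.close_job())"
```

```text
the job is handed in; nothing more can be done
None
```

The control box was stood on its end and released, then set lid-up on its mat within about 3 mm of centre by camera. I pressed blue fully, then green, each at about 11 N and released before the next. I handed the job in at about 38 s with the arm clear; the bystanders' final positions were not measured.

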